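# Close the sample mill and screw its clamp knob home

## Robot

A 6-joint arm with a two-finger parallel gripper is mounted at the origin on a cart in front of the work surface, level with it; the furniture and walls round the work are solid. World frame = base frame: x ahead of the robot, y to its left, z up, the work surface at z = 0. Lengths are in m, angles in rad, forces in N, time in s.
With the tool pointing down it reaches from about 0.325 to 0.85 m from the base axis. Payload 4.4 kg.
Tool frame: the origin (TCP) lies midway between the tips of the shut fingers; the grasp point (between the pads) lies 19 mm behind it; z points along the fingers, y is the line along which they close (so a half turn about z gives the same grasp; the last joint's range is limited). The gripper opens to 94 mm and grips with 3 to 60 N. Pads are 16 mm wide; open, the fingers measure 119 mm over their backs; the gripper's body (75 mm by 177 mm) begins 78 mm behind the grasp point.
Start: joints at [-1.482, 0.207, 1.542, -0, 1.393, -0.15], TCP at [0.137, -0.559, 0.205] pointing down, gripper open.
Joint ranges: [-2.73, 2.73], [-0.86, 2.22], [0.23, 2.46], [-1.11, 4.25], [0.08, 2.63], [-2.82, 2.82]. Speed limits (rad/s): [2.79, 2.79, 3.14, 3.14, 3.14, 3.14].

## Interface

Orientations are given as a 3x3 rotation matrix whose columns are the frame's x, y, z axes.
In Python, from station import arm gives the robot as it stands.
- The arm moves only by the tool servo_tool, never from a script. Its arguments are lists of equal length, an entry for each row: "travel": the shift along the tool's x, y, z in mm, a list of three; "turn": the turn about the tool's z in degrees; "jaw": the closure, from 0 (fully open) to 1 (shut). A call has 1 to 20 rows; each row shifts and turns the commanded pose from where the row before left it, along the tool's axes as they then stand; what a row does not reach is not made up. A row lasts 1/12 s, in which the tool goes at most 41.7 mm and 7.16 degrees, less where a joint would pass 70% of its speed; a pose out of reach is approached as far as the arm can. A call with a gripper value outside its range is refused whole. The fingers move at their own pace and stop on an object; the grip force is fixed at half the most. Time passes only in rows, so rows that do not move let the fingers close. It gives the time, the measured TCP pose, the force, the opening and the grip force at its end, in the units of the state.
- arm.state(): the state, without advancing time (a new reading comes with each control period).
- arm.capture(name): name is "scene" or "top" or "wrist"; returns the picture (480x640x3 uint8, red, green, blue); there is no depth.
- arm.camera_info(name): a dict with "intrinsics" (3x3 intrinsics, pixels), "pose" (4x4, takes a point from camera to world coordinates). Camera axes: x right, y down, z forward; pixel columns grow to the right and rows downward; lengths in m; the calibration is good to about 2 mm. The wrist camera is an equidistant fisheye: a pixel r from the principal point sees the ray r / f radians off the axis. A picture is of the moment at which its call begins: read the wrist's pose just before it. camera_info takes no time and is no camera call; for the wrist camera it gives the pose at the moment of the call.
- arm.sign_off(): hands the job in; it is judged then, once.
The state is a dict: "time_s": time; "qpos": joint angles; "qd": joint speeds; "joint_torque": joint torques, N m; "tool_pos": TCP position; "ee_rot": TCP orientation; "contact_force": force on the tool from outside, world axes, zero at the start; "wrist_torque": the same for the moment, N m; "width": finger opening in m; "grip_force": force on a finger pad.
Only numpy, scipy, OpenCV 4.12 (cv2) and the standard library are available. Lean on these libraries where they do the work, as an engineer would, in place of code of your own. Each camera call takes 0.05 s, during which the arm holds its last target. There are 200 camera calls.

## Task

Get the sample mill ready to run: swing its lid shut, then fasten it with the captive knob at the lid's front. So as not to cross the thread, press the knob down only lightly and turn it backwards (anticlockwise) until you feel it drop over the thread start, then keep it down and turn it clockwise until it is seated and comes up hand-tight against the end of its thread, without forcing it; leave the dish and the two vials beside the mill where they stand.

Things in the scene. Friction and masses are not known exactly. Their poses are not given: they have to be found in the camera images.
- mill: bench sample mill, fixed: white housing, aluminium deck 204 x 160 mm, its top 74 mm up; origin: centre of its underside, z up, -x the front. In its frame: hinge line along y at x = +88 mm, z = 84 mm. With the lid shut its flat top is at z = 89 mm, the knob's axis upright at x = -72 mm, y = 0, and the boss under the knob tops out at z = 93 mm
- lid (a joint): lid's hinge angle (rad): 0 shut, grows as the lid's front swings up, at most 1.4. The hinge is stiff enough to hold the lid where it is left; 2 to 6 N on the lid's front edge closes it
- lid_front_left (a point): point on the lid's flat outer face near its front left corner, clear of the knob, good to push on: 140 mm from the hinge line, 52 mm to the mill's +y side of the middle, 5 mm outward of the plane through the hinge line; x points to the hinge, z out of the lid
- lid_front_right (a point): the same near the front right corner: 52 mm to the mill's -y side of the middle
- clamp_knob: black round fluted knob, 44 mm across, 28.5 mm tall, captive in the lid, threaded steel stem below; origin on its axis at the flange's underside, z along the axis out of the lid. A spring holds it 11 mm off its seat: 1 N starts it down, 6 N holds it fully down. Three-start right-hand thread: a start every 120 degrees, 15.6 mm advance a turn (2.5 mm a radian)
- knob_grip (a point): centre of the knob's grip, on its axis 16 mm above the flange's underside: 120 mm above the bench when let go (lid shut), 109 mm seated. After the drop it screws down clockwise, seats after 1.1 rad, then squeezes the seal (10 N for each 0.1 rad; it stays tight by friction) up to a slightly soft stop 1.45 rad after the drop. At the stop 0.2 to 0.5 N m is hand-tight, over 0.7 N m is forcing
- bush_mouth (a point): middle of the threaded bush's mouth in the deck, on the knob's axis, 75.5 mm above the bench. Inside are three short lugs at an unknown angle. A knob pressed down before its thread has started rests on them, 4 to 7 mm above its seat; 3 to 6 N there are enough to feel by, 15 N does damage
- knob_turn (a joint): turn of the knob in the lid (rad): 0 at first, grows clockwise seen from above. Turned backwards (negative) under light pressure the knob climbs 2.5 mm a radian to 7.5 mm above its seat, then drops 5 mm over the thread start, somewhere between -0.45 and -1.35 rad; if let go there it springs up again
- petri_dish: covered glass dish, 96 mm across, 22 mm tall, on the bench at the mill's left; origin at the centre of its underside
- vial_black_cap: small sample vial with a black cap, 23 mm across, 56 mm tall, standing at the mill's right; origin at the centre of its underside
- vial_white_cap: sample vial with a white cap, 27 mm across, 65 mm tall, standing at the mill's right; origin at the centre of its underside

How it is judged:
By the outcome, as a careful person would: the job done as asked, in the order asked, and still so for the second after the job is handed in, with the robot touching nothing.
It also fails if it takes over 72 s, if anything falls off the work surface, if the arm or the gripper's body presses on something with over 40 N, if the wrist force passes 120 N, or if a joint passes its speed limit or range.

## Working session

There is one attempt and no reset: what is moved stays moved. The work goes in short steps, Python scripts to look and compute and a tool call to move; the robot and the scene stay as the last step left them, time stands still between calls to the robot, and variables do not carry over. Pictures are saved under pics/ and viewed, at most 10 in all, crops included, and the job is handed in when it is done.

Besides the shell and the picture viewer there is one more tool, called by a JSON object that holds its "api" and its "payload", one argument or row to a line. servo_tool: Moves the arm, as the interface text tells. Its arguments: {"type":"object","properties":{"travel":{"type":"array"},"turn":{"type":"array"},"jaw":{"type":"array"}},"required":["travel","turn","jaw"]}

```bash
mkdir -p pics; ls; python3 - <<'E'
from station import arm
import cv2,numpy as np
for n in("scene","top"):
    cv2.imwrite(f"pics/{n}0.png",arm.capture(n)[:,:,::-1]); i=arm.camera_info(n); print(n,np.round(i["intrinsics"],1).tolist(),np.round(i["pose"],4).tolist())
print({k:np.round(v,3).tolist() for k,v in arm.state().items()})
E
```

```text
pics
scene [[591.5, 0.0, 317.1], [0.0, 591.5, 230.3], [0.0, 0.0, 1.0]] [[0.7773, -0.2762, 0.5652, 0.0583], [-0.6286, -0.306, 0.715, -0.5369], [-0.0245, -0.9111, -0.4115, 0.4968], [0.0, 0.0, 0.0, 1.0]]
top [[433.0, 0.0, 316.3], [0.0, 433.0, 239.4], [0.0, 0.0, 1.0]] [[0.0087, -0.9973, 0.0734, 0.5211], [-0.9998, -0.0098, -0.015, 0.1485], [0.0156, -0.0733, -0.9972, 0.9255], [0.0, 0.0, 0.0, 1.0]]
{'time_s': 0.1, 'qpos': [-1.482, 0.207, 1.543, -0.0, 1.394, -0.151], 'qd': [0.001, -0.001, -0.004, 0.001, 0.0, 0.001], 'joint_torque': [0.0, -37.186, -28.229, 0.07, 0.031, -0.0], 'tool_pos': [0.136, -0.558, 0.204], 'ee_rot': [[0.971, 0.238, -0.0], [0.238, -0.971, 0.002], [0.0, -0.002, -1.0]], 'contact_force': [-0.166, -0.713, 0.031], 'wrist_torque': [-0.026, -0.037, 0.012], 'grip_force': 0.0, 'width': 0.094}
```

View pics/scene0.png

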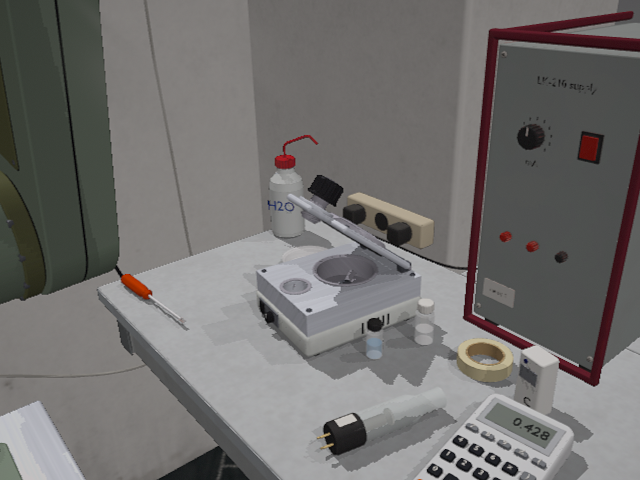

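View pics/top0.png

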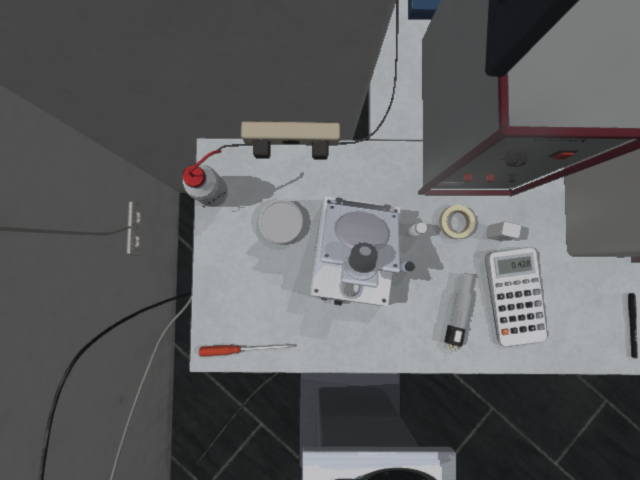

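The scene picture shows the mill with its lid about half open, the knob at (325,188), the vials at (374,338) and (425,322). The top picture shows the deck at columns 311–400 and rows 197–305, and the dish at (282,222). I'll enlarge both.

```bash
python3 - <<'E'
import cv2,numpy as np
t=cv2.imread("pics/top0.png")[185:315,295:435]; s=cv2.imread("pics/scene0.png")[165:365,240:450]
t=cv2.resize(t,(560,520),interpolation=cv2.INTER_CUBIC)
cv2.imwrite("pics/topc.png",t)
cv2.imwrite("pics/scenec.png",cv2.resize(s,(630,600),interpolation=cv2.INTER_CUBIC))
E
```

```text
(no output)
```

View pics/topc.png

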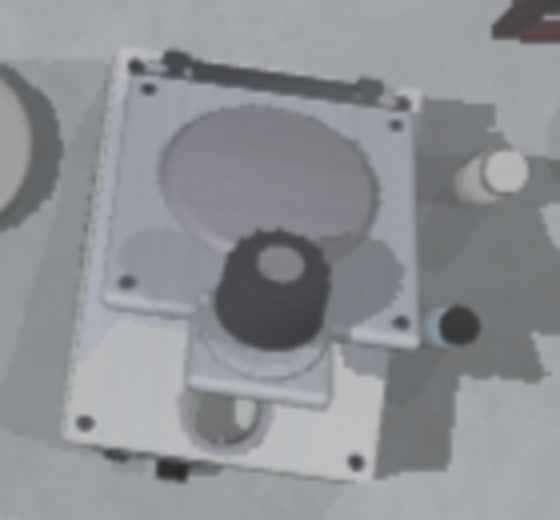

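View pics/scenec.png

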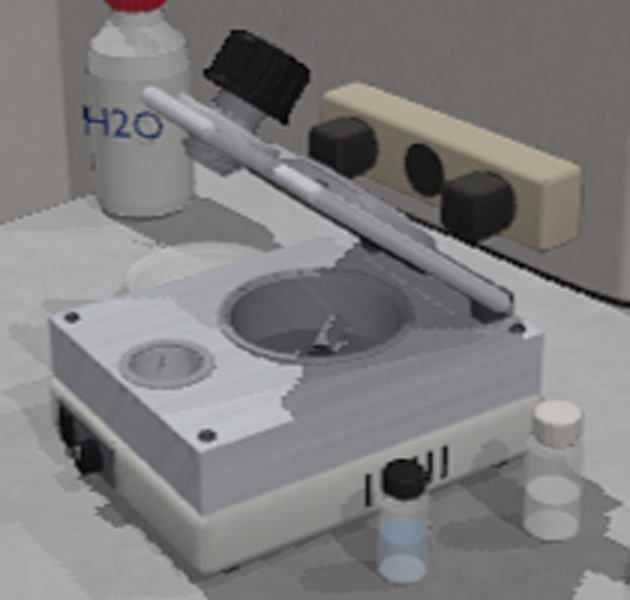

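The top crop shows deck screws at (85,423), (356,461), (136,66), (402,103) and the bush ring at about (225,413). The scene crop shows screws at (72,317), (207,436), (517,328), the bush at (167,364), and the lid's knob top at about (258,62).

```bash
cat > h.py <<'E'
import numpy as np
from station import arm
def ray(n,p):
    i=arm.camera_info(n);K=np.array(i["intrinsics"]);T=np.array(i["pose"])
    d=T[:3,:3]@np.linalg.solve(K,[p[0],p[1],1]);return T[:3,3],d/np.linalg.norm(d)
def plane(n,p,z):
    o,d=ray(n,p);return o+d*(z-o[2])/d[2]
def cross(pa,pb):
    (o1,d1),(o2,d2)=ray("top",pa),ray("scene",pb)
    s=np.linalg.lstsq(np.c_[d1,-d2],o2-o1,rcond=None)[0]
    a,b=o1+d1*s[0],o2+d2*s[1];return (a+b)/2,np.linalg.norm(a-b)
tp=lambda x,y:(295+x/4,185+y/4)
sp=lambda x,y:(240+x/3,165+y/3)
def proj(n,P):
    i=arm.camera_info(n);K=np.array(i["intrinsics"]);T=np.array(i["pose"])
    c=K@(T[:3,:3].T@(np.array(P)-T[:3,3]));return c[:2]/c[2]
E
python3 - <<'E'
from h import *
r=lambda v:np.round(v,4).tolist()
T=dict(FL=(85,423),FR=(356,461),BL=(136,66),BR=(402,103),bush=(225,413),cFL=(65,440),cFR=(375,480),cBL=(120,52),cBR=(420,95))
S=dict(FL=(72,317),FR=(207,436),BR=(517,328),bush=(167,364),cFL=(50,320),cFR=(203,450),cBR=(543,335))
t={k:plane("top",tp(*v),.074) for k,v in T.items()}
s={k:plane("scene",sp(*v),.074) for k,v in S.items()}
for k in t:print(k,r(t[k]),r(s[k]) if k in s else"", [ (r(a),r(b)) for a,b in [cross(tp(*T[k]),sp(*S[k]))]] if k in s else "")
for P in (t,s):
  f=P["FR"]-P["FL"];b=P["BR"]-P["FR"]
  print("yaw",np.degrees(np.arctan2(f[0],-f[1])),np.degrees(np.arctan2(b[1],b[0])),np.linalg.norm(f),np.linalg.norm(b))
print("vials",r(plane("top",tp(459,326),.056)),r(plane("top",tp(505,172),.065)))
print("knobtop",cross(tp(282,263),sp(272,52)), "lid tab", cross(tp(188,385),sp(150,92)),"lid FR corner",cross(tp(417,345),sp(315,185)))
E
```

```text
FL [0.483, 0.135, 0.074] [0.4858, 0.1362, 0.074] [([0.4838, 0.1345, 0.0754], 0.0016)]
FR [0.4656, 0.0022, 0.074] [0.4676, 0.0028, 0.074] [([0.4662, 0.002, 0.0749], 0.0012)]
BL [0.6594, 0.1112, 0.074]  
BR [0.6423, -0.0212, 0.074] [0.6444, -0.0198, 0.074] [([0.6424, -0.0212, 0.0752], 0.0007)]
bush [0.4884, 0.0665, 0.074] [0.4931, 0.0662, 0.074] [([0.4901, 0.0655, 0.0753], 0.004)]
cFL [0.4747, 0.1447, 0.074] [0.4757, 0.141, 0.074] [([0.4758, 0.1439, 0.0727], 0.0028)]
cFR [0.4565, -0.0071, 0.074] [0.4591, -0.005, 0.074] [([0.457, -0.007, 0.0758], 0.001)]
cBL [0.6663, 0.1192, 0.074]  
cBR [0.6464, -0.0302, 0.074] [0.6486, -0.033, 0.074] [([0.6478, -0.0315, 0.0733], 0.0034)]
yaw -7.476782428343207 -7.546036239371278 0.13387944063002447 0.1782646241904126
yaw -7.786208224841718 -7.292511804201976 0.1346287087120821 0.1783184733339633
vials [0.5322, -0.053, 0.056] [0.6093, -0.0746, 0.065]
knobtop (array([0.55491911, 0.05753394, 0.21967088]), np.float64(0.0006263168093311451)) lid tab (array([0.5067448 , 0.09291125, 0.20221799]), np.float64(0.00470624749545924)) lid FR corner (array([ 0.52311769, -0.00615076,  0.18271636]), np.float64(0.0021271354692790198))
```

{"api": "servo_tool", "payload": {
  "travel": [
    [0,0,-7],
    [0,0,-7],
    [0,0,-7],
    [0,0,-7],
    [0,0,-7],
    [0,0,-7],
    [0,0,-7],
    [0,0,-7],
    [0,0,-7],
    [0,0,-7],
    [0,0,-7],
    [0,0,-7],
    [0,0,-7],
    [10,11,0],
    [20,22,0],
    [22,24,0],
    [22,24,0],
    [22,24,0],
    [22,24,0],
    [20,22,0]
  ],
  "turn": [-7.08,-7.08,-7.08,-7.08,-7.08,-7.08,-7.08,-7.08,-7.08,-7.08,-7.08,-7.08,-7.08,0,0,0,0,0,0,0],
  "jaw": [1,1,1,1,1,1,1,1,1,1,1,1,1,1,1,1,1,1,1,1]
}}

```text
time_s: 1.77
tool_pos: [0.2448, -0.3827, 0.2959]
ee_rot: [[-0.272, 0.962, -0.0], [0.962, 0.272, 0.001], [0.001, 0.0, -1.0]]
contact_force: [0.7, 0.5, -0.6]
width: 0.0006
grip_force: 0.0
```

```bash
cat > st.py <<'E'
from h import *
import sys
s=arm.state()
print({k:np.round(s[k],4).tolist() for k in("time_s","tool_pos","ee_rot","contact_force","wrist_torque","width")},"q6",round(s["qpos"][5],2))
if len(sys.argv)>3:
    d=np.array(list(map(float,sys.argv[1:4])))-s["tool_pos"]; print("to go, tool mm",np.round(1000*np.array(s["ee_rot"]).T@d,1))
E
python3 st.py .5507 .1117 .30
```

```text
{'time_s': 1.7667, 'tool_pos': [0.2448, -0.3827, 0.2959], 'ee_rot': [[-0.2718, 0.9623, -0.0001], [0.9623, 0.2718, 0.0012], [0.0012, 0.0002, -1.0]], 'contact_force': [0.7208, 0.5192, -0.6184], 'wrist_torque': [0.0251, -0.1035, 0.001], 'width': 0.0006} q6 -1.47
to go, tool mm [392.6 428.7  -3.6]
```

{"api": "servo_tool", "payload": {
  "travel": [
    [22,24,0],
    [23,25,0],
    [23,25,0],
    [23,25,0],
    [23,25,0],
    [23,25,0],
    [23,25,0],
    [23,25,0],
    [23,25,0],
    [23,25,0],
    [23,25,0],
    [23,25,0],
    [23,25,0],
    [23,25,0],
    [23,25,0],
    [22,24,0],
    [15,17,0],
    [10,12,0],
    [4,4,0],
    [0,0,0]
  ],
  "turn": [0,0,0,0,0,0,0,0,0,0,0,0,0,0,0,0,0,0,0,0],
  "jaw": [1,1,1,1,1,1,1,1,1,1,1,1,1,1,1,1,1,1,1,1]
}}

```text
time_s: 3.43
tool_pos: [0.5516, 0.1135, 0.2956]
ee_rot: [[-0.274, 0.962, -0.002], [0.962, 0.274, -0.0], [0.0, -0.002, -1.0]]
contact_force: [-0.4, 0.2, 0.5]
width: 0.0005
grip_force: 0.0
```

```bash
python3 st.py .5507 .1117 .20; python3 -c "
from h import *
import cv2
cv2.imwrite('pics/s1.png',arm.capture('scene')[:,:,::-1])"
```

```text
{'time_s': 3.4333, 'tool_pos': [0.5516, 0.1135, 0.2956], 'ee_rot': [[-0.2736, 0.9618, -0.0016], [0.9618, 0.2736, -0.0001], [0.0004, -0.0016, -1.0]], 'contact_force': [-0.4174, 0.2481, 0.4573], 'wrist_torque': [-0.0973, -0.0699, 0.0586], 'width': 0.0005} q6 -0.23
to go, tool mm [-1.6 -1.2 95.6]
```

View pics/s1.png

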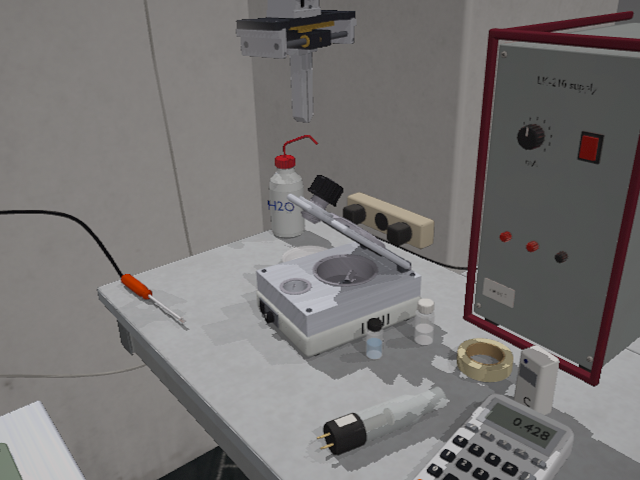

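The gripper hangs high over the lid's left side, and nothing has been disturbed. Next I'll go down onto the lid.

{"api": "servo_tool", "payload": {
  "travel": [
    [0,0,10],
    [-1,-1,18],
    [0,0,20],
    [0,0,20],
    [0,0,18],
    [0,0,12],
    [0,0,7],
    [0,0,5],
    [0,0,5],
    [0,0,5],
    [1.1,-2.4,5],
    [1.1,-2.4,5],
    [1.1,-2.4,5],
    [1.1,-2.4,5],
    [1.1,-2.4,5],
    [1.1,-2.4,5],
    [1.1,-2.4,5],
    [1.1,-2.4,5],
    [0.4,-0.9,5],
    [0,0,0]
  ],
  "turn": [0,0,0,0,0,0,0,0,0,0,0,0,0,0,0,0,0,0,0,0],
  "jaw": [1,1,1,1,1,1,1,1,1,1,1,1,1,1,1,1,1,1,1,1]
}}

```text
time_s: 5.15
tool_pos: [0.5279, 0.1148, 0.1299]
ee_rot: [[-0.272, 0.962, -0.003], [0.962, 0.272, 0.0], [0.001, -0.002, -1.0]]
contact_force: [-0.4, -0.1, -0.3]
width: 0.0004
grip_force: 0.1
```

{"api": "servo_tool", "payload": {
  "travel": [
    [0.4,-0.9,4],
    [0.4,-0.9,4],
    [0.4,-0.9,4],
    [0.4,-0.9,4],
    [0.4,-0.9,4],
    [0.4,-0.9,4],
    [0.4,-0.9,4],
    [0.4,-0.9,4],
    [0,0,3]
  ],
  "turn": [0,0,0,0,0,0,0,0,0],
  "jaw": [1,1,1,1,1,1,1,1,1]
}}

```text
time_s: 5.9
tool_pos: [0.5217, 0.1158, 0.0962]
ee_rot: [[-0.272, 0.962, 0.001], [0.962, 0.272, -0.0], [-0.0, 0.001, -1.0]]
contact_force: [1.9, -0.1, 1.5]
width: 0.0007
grip_force: 0.8
```

```bash
python3 st.py; python3 -c "
from h import *
import cv2
a=arm.capture('scene')[100:380,220:480,::-1]
b=arm.capture('top')[160:330,270:430,::-1]
cv2.imwrite('pics/s2.png',np.hstack([cv2.resize(a,(418,450)),cv2.resize(b,(380,450))[:, :380]]))"
```

```text
{'time_s': 5.9, 'tool_pos': [0.5217, 0.1158, 0.0962], 'ee_rot': [[-0.2719, 0.9623, 0.001], [0.9623, 0.2719, -0.0001], [-0.0003, 0.001, -1.0]], 'contact_force': [1.8637, -0.1385, 1.4617], 'wrist_torque': [-0.0569, -0.1821, -0.0192], 'width': 0.0007} q6 -0.22
```

View pics/s2.png

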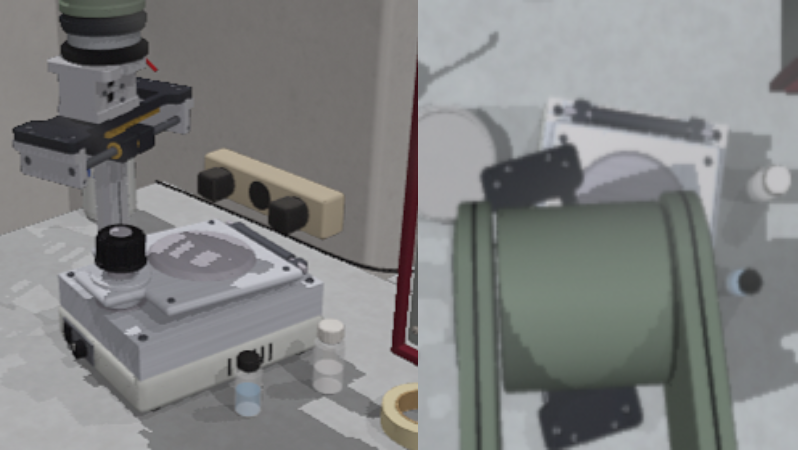

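The lid is nearly down (fingers at its left front) and the vials are in place. I'll press a bit further until it reaches its stop.

{"api": "servo_tool", "payload": {
  "travel": [
    [0,0,2],
    [0,0,2],
    [0,0,2],
    [0,0,1],
    [0,0,1]
  ],
  "turn": [0,0,0,0,0],
  "jaw": [1,1,1,1,1]
}}

```text
time_s: 6.42
tool_pos: [0.5209, 0.116, 0.0892]
ee_rot: [[-0.272, 0.962, -0.001], [0.962, 0.272, -0.0], [0.0, -0.001, -1.0]]
contact_force: [-5.9, -0.2, 11.3]
width: 0.0003
grip_force: 6.4
```

{"api": "servo_tool", "payload": {
  "travel": [
    [0,0,-5],
    [0,0,-12],
    [0,0,-18],
    [0,0,-18],
    [0,0,-15],
    [-4,-4,-15],
    [-8,-8,-12],
    [-9,-9,-5],
    [-9,-9,0],
    [-6,-7,0],
    [-4,-4,0],
    [0,0,0]
  ],
  "turn": [0,0,0,0,0,0,0,0,0,0,0,0],
  "jaw": [1,1,1,1,0.6,0.3,0,0,0,0,0,0]
}}

```text
time_s: 7.42
tool_pos: [0.4914, 0.0652, 0.1874]
ee_rot: [[-0.27, 0.963, -0.002], [0.963, 0.27, -0.0], [0.001, -0.002, -1.0]]
contact_force: [-0.0, 0.4, 0.9]
width: 0.0505
grip_force: 0.0
```

```bash
python3 st.py .4915 .0665 .106; python3 -c "
from h import *
import cv2
i=arm.camera_info('wrist');print(np.round(i['intrinsics'],1).tolist(),np.round(i['pose'],4).tolist())
np.savez('w.npz',K=i['intrinsics'],T=i['pose'])
cv2.imwrite('pics/w1.png',arm.capture('wrist')[:,:,::-1])"
```

```text
{'time_s': 7.4167, 'tool_pos': [0.4914, 0.0652, 0.1874], 'ee_rot': [[-0.2703, 0.9628, -0.0021], [0.9628, 0.2703, -0.0001], [0.0005, -0.0021, -1.0]], 'contact_force': [-0.0482, 0.4112, 0.9338], 'wrist_torque': [-0.0407, -0.1433, 0.0111], 'width': 0.0505} q6 -0.32
to go, tool mm [ 1.2  0.6 81.4]
[[371.6, 0.0, 317.4], [0.0, 371.6, 238.4], [0.0, 0.0, 1.0]] [[0.9629, 0.2628, 0.0614, 0.4723], [0.2699, -0.935, -0.2302, 0.1324], [-0.0031, 0.2383, -0.9712, 0.3662], [0.0, 0.0, 0.0, 1.0]]
```

View pics/w1.png

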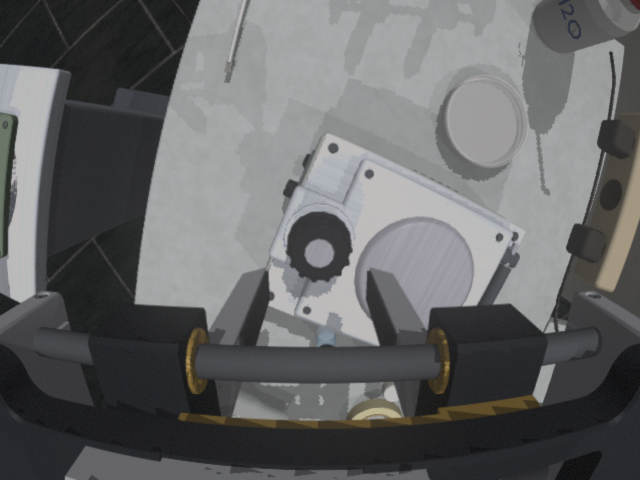

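The wrist view shows the shut lid and the knob, its grey cap centred near (319,253) between the fingers.

```bash
python3 - <<'E'
from h import *
w=np.load('w.npz');K,T=w['K'],w['T']
def wr(u,v,z):
    a=(np.array([u,v])-K[:2,2])/K[0,0];r=np.linalg.norm(a)
    d=T[:3,:3]@np.r_[np.sin(r)*a/r,np.cos(r)];return T[:3,3]+d*(z-T[2,3])/d[2]
import cv2
im=cv2.imread('pics/w1.png'); g=cv2.cvtColor(im,cv2.COLOR_BGR2GRAY)
# grey cap: bright region inside black knob
m=np.zeros_like(g);cv2.circle(m,(319,250),24,255,-1)
cap=((g>75)&(m>0)).astype(np.uint8);n,l,st,c=cv2.connectedComponentsWithStats(cap);k=1+np.argmax(st[1:,4]);print(st[k],c[k])
P=wr(*c[k],.1325);print("cap",P)
print("edges",wr(287,246,.125),wr(352,250,.125))
s=arm.state();print(np.round(1000*np.array(s["ee_rot"]).T@(P-s["tool_pos"]),1))
E
```

```text
[304 238  31  30 715] [318.98461538 252.79440559]
cap [0.49075429 0.06799031 0.1325    ]
edges [0.4693312  0.06465234 0.125     ] [0.51228962 0.07382188 0.125     ]
[ 2.4 -0.4 55. ]
```

{"api": "servo_tool", "payload": {
  "travel": [
    [0,0,0],
    [2,0,0],
    [0,0,5],
    [0,0,10],
    [0,0,12],
    [0,0,12],
    [0,0,12],
    [0,0,12],
    [0,0,9],
    [0,0,6],
    [0,0,3],
    [0,0,0],
    [0,0,0],
    [0,0,0],
    [0,0,0],
    [0,0,0],
    [0,0,0],
    [0,0,0],
    [0,0,0],
    [0,0,0]
  ],
  "turn": [0,0,0,0,0,0,0,0,0,0,0,0,0,0,0,0,0,0,0,0],
  "jaw": [0,0,0,0,0,0,0,0,0,0,0,0.3,0.5,0.6,0.7,0.8,1,1,1,1]
}}

```text
time_s: 9.13
tool_pos: [0.4916, 0.068, 0.1074]
ee_rot: [[-0.272, 0.962, -0.001], [0.962, 0.272, -0.0], [-0.0, -0.001, -1.0]]
contact_force: [-2.0, -1.3, 1.0]
width: 0.0433
grip_force: 30.0
```

```bash
python3 st.py
```

```text
{'time_s': 9.1333, 'tool_pos': [0.4916, 0.068, 0.1074], 'ee_rot': [[-0.272, 0.9623, -0.0013], [0.9623, 0.272, -0.0004], [-0.0, -0.0014, -1.0]], 'contact_force': [-1.9916, -1.2823, 0.9568], 'wrist_torque': [-0.1663, 0.2071, 0.0117], 'width': 0.0433} q6 -0.31
```

{"api": "servo_tool", "payload": {
  "travel": [
    [0,0,1],
    [0,0,1],
    [0,0,1],
    [0,0,1],
    [0,0,0]
  ],
  "turn": [0,0,0,0,0],
  "jaw": [1,1,1,1,1]
}}

```text
time_s: 9.55
tool_pos: [0.4917, 0.068, 0.1032]
ee_rot: [[-0.272, 0.962, -0.001], [0.962, 0.272, -0.0], [0.0, -0.001, -1.0]]
contact_force: [-3.6, -1.9, 3.0]
width: 0.0438
grip_force: 30.0
```

{"api": "servo_tool", "payload": {
  "travel": [
    [0,0,0.7],
    [0,0,0.7],
    [0,0,0]
  ],
  "turn": [0,0,0],
  "jaw": [1,1,1]
}}

```text
time_s: 9.8
tool_pos: [0.4917, 0.068, 0.1018]
ee_rot: [[-0.272, 0.962, -0.001], [0.962, 0.272, -0.0], [0.0, -0.001, -1.0]]
contact_force: [-5.5, -2.4, 3.7]
width: 0.0434
grip_force: 30.0
```

{"api": "servo_tool", "payload": {
  "travel": [
    [0,0,0.6],
    [0,0,0.3],
    [0,0,0]
  ],
  "turn": [0,0,0],
  "jaw": [1,1,1]
}}

```text
time_s: 10.05
tool_pos: [0.4917, 0.068, 0.1011]
ee_rot: [[-0.272, 0.962, -0.001], [0.962, 0.272, -0.0], [0.0, -0.001, -1.0]]
contact_force: [-5.1, -2.7, 4.9]
width: 0.0433
grip_force: 30.0
```

{"api": "servo_tool", "payload": {
  "travel": [
    [0,0,-0.2],
    [0,0,-0.2],
    [0,0,-0.2],
    [0,0,-0.2],
    [0,0,0]
  ],
  "turn": [-5,-5,-5,-5,0],
  "jaw": [1,1,1,1,1]
}}

```text
time_s: 10.47
tool_pos: [0.4914, 0.0679, 0.102]
ee_rot: [[-0.587, 0.809, -0.002], [0.809, 0.587, -0.001], [0.001, -0.002, -1.0]]
contact_force: [-6.1, -3.4, 4.4]
width: 0.0436
grip_force: 30.0
```

```bash
python3 st.py
```

```text
{'time_s': 10.4667, 'tool_pos': [0.4914, 0.0679, 0.102], 'ee_rot': [[-0.5871, 0.8095, -0.002], [0.8095, 0.5871, -0.0007], [0.0006, -0.002, -1.0]], 'contact_force': [-6.06, -3.4234, 4.4006], 'wrist_torque': [-0.5275, 0.9207, 0.094], 'width': 0.0436} q6 -0.66
```

{"api": "servo_tool", "payload": {
  "travel": [
    [0,-1,0],
    [0,0,-0.15],
    [0,0,-0.2],
    [0,0,-0.2],
    [0,0,0]
  ],
  "turn": [0,-5,-5,-5,0],
  "jaw": [1,1,1,1,1]
}}

```text
time_s: 10.88
tool_pos: [0.4912, 0.0677, 0.1026]
ee_rot: [[-0.776, 0.63, -0.001], [0.63, 0.776, 0.0], [0.001, -0.0, -1.0]]
contact_force: [-5.2, -1.2, 4.9]
width: 0.0438
grip_force: 30.0
```

```bash
python3 st.py
```

```text
{'time_s': 10.8833, 'tool_pos': [0.4912, 0.0677, 0.1026], 'ee_rot': [[-0.7765, 0.6302, -0.0006], [0.6302, 0.7765, 0.0001], [0.0005, -0.0002, -1.0]], 'contact_force': [-5.2334, -1.2445, 4.948], 'wrist_torque': [-0.3512, 0.8177, 0.0789], 'width': 0.0438} q6 -0.93
```

{"api": "servo_tool", "payload": {
  "travel": [
    [0.6,-0.5,-0.1],
    [0,0,-0.2],
    [0,0,-0.2],
    [0,0,0]
  ],
  "turn": [-5,-5,-5,0],
  "jaw": [1,1,1,1]
}}

```text
time_s: 11.22
tool_pos: [0.491, 0.0674, 0.1033]
ee_rot: [[-0.912, 0.409, 0.001], [0.409, 0.912, -0.0], [-0.001, 0.0, -1.0]]
contact_force: [-4.0, -2.1, 3.5]
width: 0.0434
grip_force: 30.0
```

{"api": "servo_tool", "payload": {
  "travel": [
    [0,0,0.1],
    [0,0,-0.1],
    [0,0,0]
  ],
  "turn": [-5,-4,0],
  "jaw": [1,1,1]
}}

```text
time_s: 11.47
tool_pos: [0.491, 0.0673, 0.1035]
ee_rot: [[-0.965, 0.263, 0.001], [0.263, 0.965, -0.001], [-0.001, -0.0, -1.0]]
contact_force: [-4.2, -2.5, 5.7]
width: 0.0435
grip_force: 30.0
```

{"api": "servo_tool", "payload": {
  "travel": [
    [0,0,-0.1],
    [0,0,-0.1],
    [0,0,0]
  ],
  "turn": [-4,-4,0],
  "jaw": [1,1,1]
}}

```text
time_s: 11.72
tool_pos: [0.4909, 0.0672, 0.1036]
ee_rot: [[-0.992, 0.126, 0.001], [0.126, 0.992, -0.001], [-0.001, -0.001, -1.0]]
contact_force: [-3.8, -2.5, 5.4]
width: 0.0433
grip_force: 30.0
```

{"api": "servo_tool", "payload": {
  "travel": [
    [0,0,-0.1],
    [0,0,0],
    [0,0,0]
  ],
  "turn": [-4,-4,0],
  "jaw": [1,1,1]
}}

```text
time_s: 11.97
tool_pos: [0.4909, 0.0671, 0.1034]
ee_rot: [[-1.0, -0.013, 0.001], [-0.013, 1.0, -0.001], [-0.001, -0.001, -1.0]]
contact_force: [-3.2, -3.7, 3.3]
width: 0.0433
grip_force: 30.0
```

{"api": "servo_tool", "payload": {
  "travel": [
    [0,0,0.5],
    [0,0,0.5],
    [0,0,0]
  ],
  "turn": [0,0,0],
  "jaw": [1,1,1]
}}

```text
time_s: 12.22
tool_pos: [0.4909, 0.0671, 0.1023]
ee_rot: [[-1.0, -0.011, 0.001], [-0.011, 1.0, -0.001], [-0.001, -0.001, -1.0]]
contact_force: [-3.0, -4.9, 3.4]
width: 0.0431
grip_force: 30.0
```

It has dropped over the start. I'll follow it down.

{"api": "servo_tool", "payload": {
  "travel": [
    [0,0,1],
    [0,0,1],
    [0,0,0.7],
    [0,0,0]
  ],
  "turn": [0,0,0,0],
  "jaw": [1,1,1,1]
}}

```text
time_s: 12.55
tool_pos: [0.4909, 0.0671, 0.0997]
ee_rot: [[-1.0, -0.011, 0.001], [-0.011, 1.0, -0.001], [-0.001, -0.001, -1.0]]
contact_force: [-3.6, -3.9, 3.6]
width: 0.0435
grip_force: 30.0
```

```bash
python3 st.py
```

```text
{'time_s': 12.55, 'tool_pos': [0.4909, 0.0671, 0.0997], 'ee_rot': [[-0.9999, -0.0111, 0.0005], [-0.0111, 0.9999, -0.0009], [-0.0005, -0.001, -1.0]], 'contact_force': [-3.601, -3.9065, 3.5768], 'wrist_torque': [-0.6876, 0.5932, -0.027], 'width': 0.0435} q6 -1.62
```

{"api": "servo_tool", "payload": {
  "travel": [
    [0,0,0.6],
    [0,0,0.4],
    [0,0,0]
  ],
  "turn": [0,0,0],
  "jaw": [1,1,1]
}}

```text
time_s: 12.8
tool_pos: [0.491, 0.0671, 0.0991]
ee_rot: [[-1.0, -0.011, 0.0], [-0.011, 1.0, -0.001], [-0.0, -0.001, -1.0]]
contact_force: [-4.5, -4.9, 5.9]
width: 0.0432
grip_force: 30.0
```

{"api": "servo_tool", "payload": {
  "travel": [
    [0,0,0.22],
    [0,0,0.22],
    [0,0,0.22],
    [0,0,0.22],
    [0,0,0]
  ],
  "turn": [5,5,5,5,0],
  "jaw": [1,1,1,1,1]
}}

```text
time_s: 13.22
tool_pos: [0.491, 0.0674, 0.0982]
ee_rot: [[-0.942, 0.334, 0.001], [0.334, 0.942, -0.0], [-0.001, -0.0, -1.0]]
contact_force: [-5.2, -2.1, 5.6]
width: 0.0439
grip_force: 30.0
```

```bash
python3 st.py
```

```text
{'time_s': 13.2167, 'tool_pos': [0.491, 0.0674, 0.0982], 'ee_rot': [[-0.9424, 0.3345, 0.0007], [0.3345, 0.9424, -0.0004], [-0.0007, -0.0001, -1.0]], 'contact_force': [-5.1557, -2.1364, 5.5936], 'wrist_torque': [-0.6053, 0.6638, -0.1014], 'width': 0.0439} q6 -1.27
```

{"api": "servo_tool", "payload": {
  "travel": [
    [0,0,0.22],
    [0,0,0.22],
    [0,0,0.22],
    [0,0,0.22],
    [0,0,0.22],
    [0,0,0.22],
    [0,0,0.22],
    [0,0,0]
  ],
  "turn": [5,5,5,5,5,5,5,0],
  "jaw": [1,1,1,1,1,1,1,1]
}}

```text
time_s: 13.88
tool_pos: [0.4914, 0.0679, 0.0969]
ee_rot: [[-0.58, 0.815, 0.001], [0.815, 0.58, 0.001], [-0.0, 0.002, -1.0]]
contact_force: [-4.2, -1.8, 5.8]
width: 0.0431
grip_force: 30.0
```

```bash
python3 st.py
```

```text
{'time_s': 13.8833, 'tool_pos': [0.4914, 0.0679, 0.0969], 'ee_rot': [[-0.5801, 0.8146, 0.0015], [0.8146, 0.5801, 0.0005], [-0.0004, 0.0015, -1.0]], 'contact_force': [-4.2204, -1.7645, 5.7655], 'wrist_torque': [-0.4364, 0.56, -0.0325], 'width': 0.0431} q6 -0.66
```

{"api": "servo_tool", "payload": {
  "travel": [
    [0,0,0.2],
    [0,0,0.2],
    [0,0,0.1],
    [0,0,0.1],
    [0,0,0]
  ],
  "turn": [5,5,4,4,0],
  "jaw": [1,1,1,1,1]
}}

```text
time_s: 14.3
tool_pos: [0.4916, 0.068, 0.0966]
ee_rot: [[-0.3, 0.954, 0.002], [0.954, 0.3, 0.001], [0.0, 0.002, -1.0]]
contact_force: [-3.2, -1.1, 6.9]
width: 0.0438
grip_force: 30.0
```

```bash
python3 st.py
```

```text
{'time_s': 14.3, 'tool_pos': [0.4916, 0.068, 0.0966], 'ee_rot': [[-0.3005, 0.9538, 0.002], [0.9538, 0.3005, 0.0008], [0.0001, 0.0022, -1.0]], 'contact_force': [-3.2034, -1.0893, 6.9119], 'wrist_torque': [-0.3757, 0.6643, -0.0912], 'width': 0.0438} q6 -0.34
```

{"api": "servo_tool", "payload": {
  "travel": [
    [0,0,0],
    [0,0,0],
    [0,0,0]
  ],
  "turn": [3,3,0],
  "jaw": [1,1,1]
}}

```text
time_s: 14.55
tool_pos: [0.4917, 0.068, 0.0966]
ee_rot: [[-0.2, 0.98, 0.002], [0.98, 0.2, 0.001], [0.0, 0.002, -1.0]]
contact_force: [-3.3, 0.2, 6.1]
width: 0.0439
grip_force: 30.0
```

```bash
python3 st.py
```

```text
{'time_s': 14.55, 'tool_pos': [0.4917, 0.068, 0.0966], 'ee_rot': [[-0.1997, 0.9798, 0.0023], [0.9799, 0.1997, 0.0009], [0.0004, 0.0024, -1.0]], 'contact_force': [-3.2969, 0.2039, 6.0648], 'wrist_torque': [-0.3512, 0.6008, -0.1333], 'width': 0.0439} q6 -0.24
```

{"api": "servo_tool", "payload": {
  "travel": [
    [0,0,0],
    [0,0,0],
    [0,0,0]
  ],
  "turn": [2,2,0],
  "jaw": [1,1,1]
}}

```text
time_s: 14.8
tool_pos: [0.4918, 0.068, 0.0966]
ee_rot: [[-0.132, 0.991, 0.002], [0.991, 0.132, 0.001], [0.001, 0.003, -1.0]]
contact_force: [-3.4, -1.6, 5.9]
width: 0.0432
grip_force: 30.0
```

```bash
python3 st.py
```

```text
{'time_s': 14.8, 'tool_pos': [0.4918, 0.068, 0.0966], 'ee_rot': [[-0.1315, 0.9913, 0.0024], [0.9913, 0.1315, 0.0008], [0.0005, 0.0025, -1.0]], 'contact_force': [-3.3512, -1.5623, 5.8889], 'wrist_torque': [-0.335, 0.5891, -0.0992], 'width': 0.0432} q6 -0.17
```

{"api": "servo_tool", "payload": {
  "travel": [
    [0,0,0],
    [0,0,0],
    [0,0,0]
  ],
  "turn": [2,2,0],
  "jaw": [1,1,1]
}}

```text
time_s: 15.05
tool_pos: [0.4919, 0.0681, 0.0965]
ee_rot: [[-0.062, 0.998, 0.003], [0.998, 0.062, 0.001], [0.001, 0.003, -1.0]]
contact_force: [-3.0, -1.6, 5.4]
width: 0.0436
grip_force: 30.0
```

```bash
python3 st.py
```

```text
{'time_s': 15.05, 'tool_pos': [0.4919, 0.0681, 0.0965], 'ee_rot': [[-0.0622, 0.9981, 0.0026], [0.9981, 0.0622, 0.0009], [0.0007, 0.0027, -1.0]], 'contact_force': [-3.0439, -1.5599, 5.3515], 'wrist_torque': [-0.2899, 0.4795, -0.0082], 'width': 0.0436} q6 -0.1
```

{"api": "servo_tool", "payload": {
  "travel": [
    [0,0,0],
    [0,0,0],
    [0,0,0]
  ],
  "turn": [2,2,0],
  "jaw": [1,1,1]
}}

```text
time_s: 15.3
tool_pos: [0.4919, 0.0681, 0.0965]
ee_rot: [[0.008, 1.0, 0.003], [1.0, -0.008, 0.001], [0.001, 0.003, -1.0]]
contact_force: [-2.6, -1.7, 5.9]
width: 0.0437
grip_force: 30.0
```

```bash
python3 st.py
```

```text
{'time_s': 15.3, 'tool_pos': [0.4919, 0.0681, 0.0965], 'ee_rot': [[0.0076, 1.0, 0.0028], [1.0, -0.0076, 0.0009], [0.0009, 0.0028, -1.0]], 'contact_force': [-2.6163, -1.7015, 5.9153], 'wrist_torque': [-0.3116, 0.4432, -0.1239], 'width': 0.0437} q6 -0.03
```

{"api": "servo_tool", "payload": {
  "travel": [
    [0,0,0],
    [0,0,0]
  ],
  "turn": [3,0],
  "jaw": [1,1]
}}

```text
time_s: 15.47
tool_pos: [0.492, 0.0681, 0.0965]
ee_rot: [[0.06, 0.998, 0.003], [0.998, -0.06, 0.001], [0.001, 0.003, -1.0]]
contact_force: [-1.5, -2.0, 5.4]
width: 0.0438
grip_force: 30.0
```

```bash
cat > av.py <<'E'
from h import *
import cv2
L=[]
for k in range(6):
    im=arm.capture('wrist');s=arm.state();L.append(s["wrist_torque"])
L=np.array(L);print("t",s["time_s"],"mz",L[:,2].round(3),L.mean(0).round(3),"F",np.round(s["contact_force"],1),"q6",s["qpos"][5].__round__(3) if hasattr(s["qpos"][5],'__round__') else s["qpos"][5],"yaw",np.degrees(np.arctan2(s["ee_rot"][1][0],s["ee_rot"][0][0])).round(2),"z",s["tool_pos"][2])
cv2.imwrite('pics/av%d.png'%int(s["time_s"]*100),im[:,:,::-1])
E
python3 av.py; ls pics
```

```text
t 15.7667 mz [-0.069 -0.053 -0.099 -0.072 -0.09  -0.158] [-0.328  0.436 -0.09 ] F [-2.3 -1.9  5.4] q6 0.021 yaw 86.61 z 0.09641994657644423
av1576.png
s1.png
s2.png
scene0.png
scenec.png
top0.png
topc.png
w1.png
```

{"api": "servo_tool", "payload": {
  "travel": [
    [0,0,0],
    [0,0,0]
  ],
  "turn": [4,0],
  "jaw": [1,1]
}}

```text
time_s: 15.93
tool_pos: [0.492, 0.068, 0.0964]
ee_rot: [[0.128, 0.992, 0.003], [0.992, -0.128, 0.001], [0.001, 0.003, -1.0]]
contact_force: [-1.3, -0.6, 5.7]
width: 0.0435
grip_force: 30.0
```

```bash
python3 av.py; python3 - <<'E'
import cv2,glob,os
f=sorted(glob.glob('pics/av*.png'),key=os.path.getmtime)
w=cv2.imread('pics/w1.png')
C=[cv2.resize(cv2.imread(x)[190:350,250:410],(390,390),interpolation=cv2.INTER_CUBIC) for x in f[-2:]]
cv2.imwrite('pics/cmp.png',cv2.hconcat(C))
E
```

```text
t 16.2333 mz [0.214 0.291 0.213 0.278 0.258 0.225] [-0.224  0.337  0.246] F [-1.1 -0.4  6.4] q6 0.088 yaw 82.78 z 0.09639971104780665
```

View pics/cmp.png

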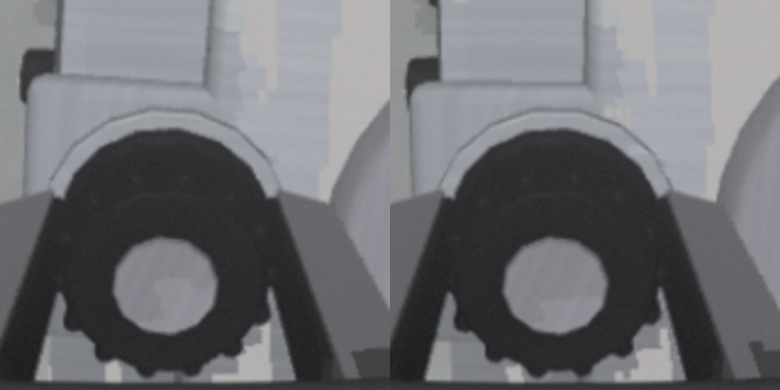

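Both crops show the knob seated squarely between the fingers. The torque has jumped to about 0.25 N m, so it has reached the stop. I'll give it one small nudge to be clearly hand-tight.

{"api": "servo_tool", "payload": {
  "travel": [
    [0,0,0],
    [0,0,0]
  ],
  "turn": [0.5,0],
  "jaw": [1,1]
}}

```text
time_s: 16.4
tool_pos: [0.492, 0.068, 0.0964]
ee_rot: [[0.134, 0.991, 0.003], [0.991, -0.134, 0.001], [0.001, 0.003, -1.0]]
contact_force: [-1.5, -0.8, 6.0]
width: 0.043
grip_force: 30.0
```

```bash
python3 av.py
```

```text
t 16.7 mz [0.443 0.419 0.411 0.427 0.386 0.443] [-0.226  0.315  0.422] F [-0.9 -1.2  6.4] q6 0.096 yaw 82.32 z 0.09643251225315257
```

Torque is 0.42 N m, which is hand-tight. Next I'll release and retreat straight up.

{"api": "servo_tool", "payload": {
  "travel": [
    [0,0,-0.5],
    [0,0,-0.5],
    [0,0,0],
    [0,0,0],
    [0,0,0],
    [0,0,0],
    [0,0,0],
    [0,0,0],
    [0,0,-4],
    [0,0,-10],
    [0,0,-15],
    [0,0,-20],
    [0,0,-20],
    [0,0,-20],
    [0,0,-10],
    [0,0,0]
  ],
  "turn": [0,0,0,0,0,0,0,0,0,0,0,0,0,0,0,0],
  "jaw": [1,0.7,0.5,0.3,0.2,0.1,0.1,0.1,0.1,0.1,0.1,0.1,0.1,0.1,0.1,0.1]
}}

```text
time_s: 18.03
tool_pos: [0.493, 0.0676, 0.1993]
ee_rot: [[0.134, 0.991, 0.007], [0.991, -0.134, -0.0], [0.001, 0.007, -1.0]]
contact_force: [-1.0, 0.4, 0.3]
width: 0.0849
grip_force: 0.0
```

```bash
python3 - <<'E'
from h import *
import cv2
i=arm.camera_info('wrist');K,T=np.array(i['intrinsics']),np.array(i['pose'])
w=arm.capture('wrist')[:,:,::-1];s=arm.capture('scene')[150:400,220:480,::-1]
cv2.imwrite('pics/end.png',np.hstack([cv2.resize(w,(440,330)),cv2.resize(s,(343,330))]))
g=cv2.cvtColor(w,cv2.COLOR_BGR2GRAY)
for z in(.1215,.1325):
    c=T[:3,:3].T@(np.array([.4913,.0675,z])-T[:3,3]);th=np.arctan2(np.hypot(c[0],c[1]),c[2]);print(z,K[:2,2]+K[0,0]*th*c[:2]/np.hypot(c[0],c[1]))
m=np.zeros_like(g);u=K[:2,2]+K[0,0]*th*c[:2]/np.hypot(c[0],c[1]);cv2.circle(m,tuple(int(v) for v in u),20,255,-1)
n,l,st,ce=cv2.connectedComponentsWithStats(((g>75)&(m>0)).astype(np.uint8));k=1+np.argmax(st[1:,4]);print(st[k],ce[k])
E
```

```text
0.1215 [315.88540408 247.69059664]
0.1325 [315.92558842 251.8950409 ]
[302 234  27  27 594] [315.04377104 247.05050505]
```

View pics/end.png

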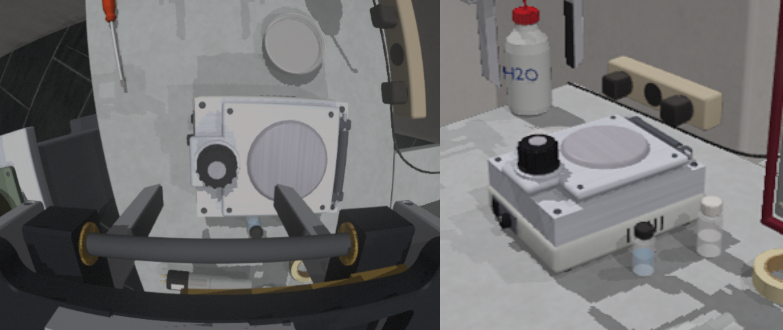

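The final views show the lid shut, the knob flush on its boss with its cap at seated height (row 247, against 247.7 expected), and the dish and vials where they stood. The gripper is clear, so I'll hand in.

```bash
python3 -c "
from station import arm
print(arm.sign_off())"
```

```text
the job is handed in; nothing more can be done
None
```

The job is handed in: the mill's lid is shut, the knob dropped over its thread start and is seated hand-tight against its stop (about 0.42 N m measured), the dish and both vials are where they stood, and it took about 18 s; sign-off returned no verdict.

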